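# Sift the small baking weights into a tared dish

### The job

Put the empty baking dish squarely on the kitchen scale's plate, let go and press the tare key fully down by feel, without leaning on it. Then hold the sieve level and low over the dish and shake it side to side until all five small baking weights have dropped through into the dish and only the two large ones are left in the sieve. Stand the sieve, with the large ones in it, back on the wooden board; set things down gently and leave everything else on the counter alone.

Things in the scene. Friction and masses are not known exactly. Their poses are not given: they have to be found in the camera images.
- scale: kitchen scale, white flat case 190 mm wide and 295 mm long, fixed to the counter; origin on the counter under the centre of its weighing plate; the console with display and tare key is toward its own -x; x, y level, z up
- scale_plate (a point): centre of the top face of the scale's square steel weighing plate (185x185 mm), 36 mm above the counter when empty; axes of the scale; the plate gives a little, as scales do: 0.25 mm per newton, up to 6 mm (about 1 mm under the dish)
- tare_top (a point): centre of the top of the tare key: a round grey key 26 mm across on the console, 162 mm from the plate centre toward the scale's -x and 50 mm toward its +y; its top stands 42 mm above the counter; the only key of the scale
- tare (a joint): travel of the tare key: 0 released, 0.006 m fully down; springs back; about 2 N starts it, 6 N holds it fully down; it counts as pressed from 0.0045
- dish: empty straight-sided round terracotta baking dish, 200 mm across, 50 mm high, wall 8 mm thick all the way up to the rim, floor 6 mm; about 0.4 kg; origin at the centre of its underside; z up; can be lifted by pinching the wall from above
- board: wooden board 200 x 300 x 21 mm fixed on the counter, the sieve stands on it; origin at the centre of its underside, own x along the 200 mm side, own y along the 300 mm side
- sieve: sieve: rectangular steel pan, outside 79 mm (its x) by 118 mm (its y), on four feet 8 mm high; origin at the centre of the pan, level with the soles of the feet; walls 3 mm thick, up to z = 42 mm; 0.25 kg empty, 0.37 kg with all weights (masses vary); one straight black handle leaves toward its -x. The weights slide easily (friction 0.3): smooth carrying leaves them in place
- sieve_floor (a point): centre of the top of the sieve's grid floor, 12 mm above the soles, axes of the sieve: six square openings of 19 mm, 3 along x (centres at x = -27, 0, 27 mm) in two rows (y = -15.5 and 15.5 mm); the two ends (|y| above 25 mm) are closed; the small weights start there, the large ones between the rows. Brisk strokes along y (20 mm up, well above 3 m/s2) slide them
- sieve_grip (a point): centre of the sieve's handle, at (-94, 0, 62) mm in the sieve's frame, same axes as the sieve; the handle rises away from the pan at 30 degrees, is 120 mm long, 18 mm wide (along the sieve's y), 22 mm thick, its upper end 102 mm above the soles; pinch it here across the sieve's y
- small_0: small baking weight, white ceramic button 14 mm across, 8 mm thick, 12 g; starts on the sieve's grid; origin at the centre of one flat face
- small_1: small baking weight, white ceramic button 14 mm across, 8 mm thick, 12 g; starts on the sieve's grid; origin at the centre of one flat face
- small_2: small baking weight, white ceramic button 14 mm across, 8 mm thick, 12 g; starts on the sieve's grid; origin at the centre of one flat face
- small_3: small baking weight, white ceramic button 14 mm across, 8 mm thick, 12 g; starts on the sieve's grid; origin at the centre of one flat face
- small_4: small baking weight, white ceramic button 14 mm across, 8 mm thick, 12 g; starts on the sieve's grid; origin at the centre of one flat face
- large_0: large baking weight, white ceramic button 32 mm across, 10 mm thick, 30 g; starts on the sieve's grid and cannot pass its openings; origin at the centre of one flat face
- large_1: large baking weight, white ceramic button 32 mm across, 10 mm thick, 30 g; starts on the sieve's grid and cannot pass its openings; origin at the centre of one flat face
- opener: bottle opener, blue grip, 174x41x20 mm, lying near the front edge; a bystander, leave alone; origin at the centre of its underside
- peeler: peeler, black handle, 170x25x18 mm, lying near the front edge; a bystander, leave alone; origin at the centre of its underside
- tamper: coffee tamper, steel foot and wooden handle, 58 mm across, 82 mm tall, upright at the left end of the work; a bystander, leave alone; origin at the centre of its underside
- salt_shaker: glass salt shaker, 44 mm across, 90 mm tall, upright at the right end of the work; a bystander, leave alone; origin at the centre of its underside

How it is judged (in metres and radians):
On the way, in this order (a step that is already met when the one before it is completed fails the run):
1. the dish stands centred on the scale's plate (within 30 mm), let go (horizontal distance between dish and scale_plate below 0.03 m and z of dish in the frame of scale_plate between -0.004 and 0.006 m and angle between dish's own z axis and vertical below 0.05 rad and contact force between the fingers and dish below 0.3 N and linear speed of dish below 0.02 m/s), for 0.2 s.
2. the tare key is pressed (4.5 of its 6 mm or more) with the dish still empty on the plate and all weights in the sieve (horizontal distance between dish and scale_plate below 0.03 m and z of dish in the frame of scale_plate between -0.004 and 0.006 m and angle between dish's own z axis and vertical below 0.05 rad and value of joint tare above 0.0045 m and x of small_0 in the frame of sieve between -0.042 and 0.042 m and y of small_0 in the frame of sieve between -0.062 and 0.062 m and z of small_0 in the frame of sieve between 0.005 and 0.05 m and x of small_1 in the frame of sieve between -0.042 and 0.042 m and y of small_1 in the frame of sieve between -0.062 and 0.062 m and z of small_1 in the frame of sieve between 0.005 and 0.05 m and x of small_2 in the frame of sieve between -0.042 and 0.042 m and y of small_2 in the frame of sieve between -0.062 and 0.062 m and z of small_2 in the frame of sieve between 0.005 and 0.05 m and x of small_3 in the frame of sieve between -0.042 and 0.042 m and y of small_3 in the frame of sieve between -0.062 and 0.062 m and z of small_3 in the frame of sieve between 0.005 and 0.05 m and x of small_4 in the frame of sieve between -0.042 and 0.042 m and y of small_4 in the frame of sieve between -0.062 and 0.062 m and z of small_4 in the frame of sieve between 0.005 and 0.05 m and x of large_0 in the frame of sieve between -0.042 and 0.042 m and y of large_0 in the frame of sieve between -0.062 and 0.062 m and z of large_0 in the frame of sieve between 0.005 and 0.05 m and x of large_1 in the frame of sieve between -0.042 and 0.042 m and y of large_1 in the frame of sieve between -0.062 and 0.062 m and z of large_1 in the frame of sieve between 0.005 and 0.05 m), for 0.05 s.
3. all small weights lie in the dish, the large ones in the sieve, while the fingers hold the sieve low over the dish (its feet at most 0.1 m above the rim) (horizontal distance between dish and scale_plate below 0.03 m and z of dish in the frame of scale_plate between -0.004 and 0.006 m and angle between dish's own z axis and vertical below 0.05 rad and horizontal distance between each of small_0, small_1, small_2, small_3, small_4 and dish below 0.095 m and z of small_0 in the frame of dish between 0.002 and 0.045 m and z of small_1 in the frame of dish between 0.002 and 0.045 m and z of small_2 in the frame of dish between 0.002 and 0.045 m and z of small_3 in the frame of dish between 0.002 and 0.045 m and z of small_4 in the frame of dish between 0.002 and 0.045 m and x of large_0 in the frame of sieve between -0.042 and 0.042 m and y of large_0 in the frame of sieve between -0.062 and 0.062 m and z of large_0 in the frame of sieve between 0.005 and 0.05 m and x of large_1 in the frame of sieve between -0.042 and 0.042 m and y of large_1 in the frame of sieve between -0.062 and 0.062 m and z of large_1 in the frame of sieve between 0.005 and 0.05 m and contact force between the fingers and sieve above 1 N and z of sieve in the frame of dish between 0.03 and 0.15 m and horizontal distance between sieve and dish below 0.09 m), for 0.1 s.
At the end, for the whole second after the job is handed in: The dish stands upright on the scale's plate within 30 mm of its centre with all five small weights in it; the sieve stands level (within 0.06 rad) with its pan on the wooden board, both large weights in it; the tare key is up; all is released and at rest (horizontal distance between dish and scale_plate below 0.03 m and z of dish in the frame of scale_plate between -0.004 and 0.006 m and angle between dish's own z axis and vertical below 0.05 rad and horizontal distance between each of small_0, small_1, small_2, small_3, small_4 and dish below 0.095 m and z of small_0 in the frame of dish between 0.002 and 0.045 m and z of small_1 in the frame of dish between 0.002 and 0.045 m and z of small_2 in the frame of dish between 0.002 and 0.045 m and z of small_3 in the frame of dish between 0.002 and 0.045 m and z of small_4 in the frame of dish between 0.002 and 0.045 m and x of large_0 in the frame of sieve between -0.042 and 0.042 m and y of large_0 in the frame of sieve between -0.062 and 0.062 m and z of large_0 in the frame of sieve between 0.005 and 0.05 m and x of large_1 in the frame of sieve between -0.042 and 0.042 m and y of large_1 in the frame of sieve between -0.062 and 0.062 m and z of large_1 in the frame of sieve between 0.005 and 0.05 m and z of sieve in the frame of board between 0.016 and 0.027 m and x of sieve in the frame of board between -0.085 and 0.085 m and y of sieve in the frame of board between -0.135 and 0.135 m and angle between sieve's own z axis and vertical below 0.06 rad and linear speed of each of sieve, dish below 0.02 m/s and value of joint tare below 0.001 m); the robot touches nothing.
It fails at once if the robot pushes on the scale or its key with more than 25 N (contact force between any of the arm, the fingers and scale above 25 N).
It fails at once if the dish is banged or pressed on the scale with more than 30 N (contact force between dish and scale above 30 N).
It fails at once if the sieve is banged or pressed on the board with more than 30 N (contact force between sieve and board above 30 N).
It fails at once if the sieve is tipped by more than 0.45 rad (angle between sieve's own z axis and vertical above 0.45 rad).
It fails at once if a bystander is moved by more than 30 mm (distance of any of opener, peeler, tamper, salt_shaker from where it was at the start of the episode above 0.03 m).
It also fails if it takes over 72 s, if anything falls off the work surface, if the arm or the gripper's body presses on something with over 40 N, if the wrist force passes 120 N, or if a joint passes its speed limit or range.

### The arm

A 6-joint arm with a two-finger parallel gripper is mounted at the origin on a cart in front of the work surface, level with it; the furniture and walls round the work are solid. World frame = base frame: x ahead of the robot, y to its left, z up, the work surface at z = 0. Lengths are in m, angles in degrees, forces in N, time in s.
With the tool pointing down it reaches from about 0.3 to 0.75 m from the base axis. Payload 8.5 kg.
Tool frame: the origin (TCP) lies on the centre line of the jaws, within the pads' length; the fingertips stand 11 mm ahead of it and the grasp point (between the pads) lies 8 mm behind it; z points along the fingers, y is the line along which they close (so a half turn about z gives the same grasp; the last joint's range is limited). The gripper opens to 85 mm and grips with 20 to 120 N. Pads are 22 mm wide; open, the fingers measure 114 mm over their backs; the gripper's body (76 mm by 85 mm) begins 54 mm behind the grasp point. The pads swing forward as they close: fully open they stand 13 mm farther back than shut.
Start: joints at [60.602, 21.807, 74.336, -0, 83.858, -12.336], TCP at [0.161, 0.526, 0.242] pointing down, gripper open.
Joint ranges: [-178.18, 178.18], [-50.72, 133.34], [12.68, 142.11], [-81.47, 261.47], [9.98, 163.14], [-165.26, 165.26]. Speed limits (degrees/s): [136.94, 136.94, 180, 180, 180, 180].

### API

Orientations are given as a 3x3 rotation matrix whose columns are the frame's x, y, z axes.
In Python, from rig import env gives the robot as it stands.
- The arm moves only by the shell command python3 nudge.py 'ROWS' [FORCE]. ROWS is a JSON list that holds a single list of rows (three levels of brackets), with 1 to 10 rows, each of 5 numbers: dx, dy, dz in m, then a turn about the tool's z in degrees, then the finger opening in m; each row shifts and turns the commanded pose from where the row before left it, along the tool's axes as they then stand; what a row does not reach is not made up. A row lasts 1/10 s, in which the tool goes at most 0.05 m and 8.59 degrees, less where a joint would pass 70% of its speed; a pose out of reach is approached as far as the arm can. The fingers move at their own pace and stop on an object; FORCE is the grip in N (left out, the last holds). Time passes only in rows, so rows that do not move let the fingers close. It prints the time, the measured TCP pose, the force, the opening and the grip force at its end. Input that does not fit is refused with a message, and nothing moves.
- env.observe(): the state, without advancing time (a new reading comes with each control period).
- env.get_image(name): name is "side" or "top"; returns a dict with "pixels" (480x640x3 uint8, red, green, blue), "K" (3x3 intrinsics, pixels), "extrinsics" (4x4, takes a point from world to camera coordinates). Camera axes: x right, y down, z forward; pixel columns grow to the right and rows downward; lengths in m; the calibration is good to about 2 mm. A picture is of the moment at which its call begins. There is no depth.
- env.close_job(): hands the job in; it is judged then, once.
The state is a dict: "time_s": time; "q": joint angles; "qvel": joint speeds; "joint_efforts": joint torques, N m; "position": TCP position; "tool_rot": TCP orientation; "ft_force": force on the tool from outside, world axes, zero at the start; "wrist_torque": the same for the moment, N m; "grip_width": finger opening in m; "gripper_force": force on a finger pad.
Only numpy, scipy, OpenCV 4.12 (cv2) and the standard library are available. Lean on these libraries where they do the work, as an engineer would, in place of code of your own. Each camera call takes 0.05 s, during which the arm holds its last target. There are 200 camera calls.

## Working session

There is one attempt and no reset: what is moved stays moved. The work goes in short steps, Python scripts to look and compute and a shell command to move; the robot and the scene stay as the last step left them, time stands still between calls to the robot, and variables do not carry over. Pictures are saved under pics/ and viewed, at most 10 in all, crops included, and the job is handed in when it is done.

```bash
ls; mkdir -p pics
python3 - <<'E'
from rig import env
import cv2,pickle
for n in("top","side"):
    d=env.get_image(n); pickle.dump(d,open(f"pics/{n}0.pkl","wb")); cv2.imwrite(f"pics/{n}0.png",d["pixels"][:,:,::-1]); print(d["K"],d["extrinsics"])
s=env.observe(); print(s)
E
```

```text
nudge.py
pics
rig.py
[[486.02018398   0.         314.24577558]
 [  0.         486.02018398 243.80275243]
 [  0.           0.           1.        ]] [[ 2.05925972e-02 -9.99771890e-01 -5.66677655e-03 -1.18601998e-03]
 [-9.94387738e-01 -1.98927286e-02 -1.03910087e-01  5.47201176e-01]
 [ 1.03773656e-01  7.77475167e-03 -9.94570551e-01  1.32590721e+00]
 [ 0.00000000e+00  0.00000000e+00  0.00000000e+00  1.00000000e+00]]
[[490.75548584   0.         316.59812941]
 [  0.         490.75548584 237.08729316]
 [  0.           0.           1.        ]] [[-0.99872662  0.04334187  0.02581908  0.53849093]
 [-0.00198287  0.47766246 -0.8785412   0.06573222]
 [-0.05041043 -0.87747368 -0.47696827  1.71172471]
 [ 0.          0.          0.          1.        ]]
{'time_s': 0.1, 'q': array([ 6.06020984e+01,  2.18389824e+01,  7.43781935e+01, -1.97185910e-04,
        8.38575676e+01, -1.23363170e+01]), 'qvel': array([-0.10012394, -0.06198817, -0.17816421, -0.04985812,  0.02440005,
       -0.01162215]), 'joint_efforts': array([ 4.37225215e-03, -4.49223590e+01, -2.31654990e+01, -8.87630722e-05,
        3.64003528e-03, -1.83864955e-05]), 'position': array([0.16125937, 0.52558208, 0.2417692 ]), 'tool_rot': array([[-9.55989968e-01,  2.93398663e-01, -6.37369983e-04],
       [ 2.93399227e-01,  9.55989330e-01, -1.13821720e-03],
       [ 2.75367498e-04, -1.27512808e-03, -9.99999149e-01]]), 'ft_force': array([-0.55209662,  0.62068817, -0.81631801]), 'wrist_torque': array([-0.01327381, -0.0375871 ,  0.03421329]), 'gripper_force': 0.0, 'grip_width': 0.08540521205999}
```

View pics/top0.png

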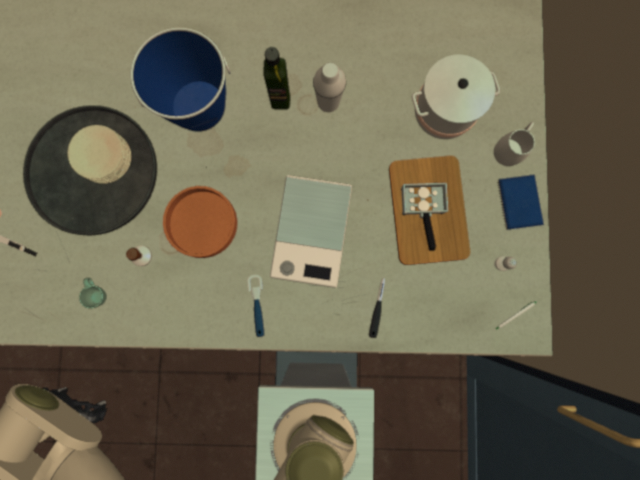

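View pics/side0.png

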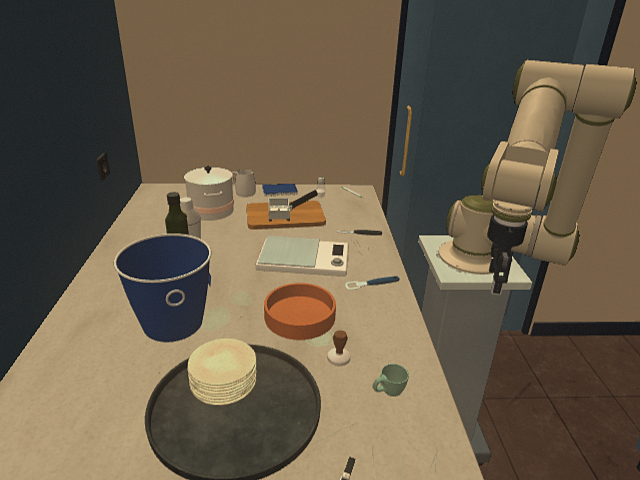

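The top view shows the dish at about (200,221), the scale plate at (315,213), the tare key at (287,268), and the sieve at (425,198) with its handle toward (430,247). Next I'll enlarge crops of these.

```bash
cat > h.py <<'E'
import numpy as np,pickle,cv2
def load(n): return pickle.load(open(f"pics/{n}.pkl","rb"))
def ray(d,uv,z):
    E=d["extrinsics"];R,t=E[:3,:3],E[:3,3];c=-R.T@t
    v=R.T@np.linalg.inv(d["K"])@np.array([*uv,1.]);return c+v*(z-c[2])/v[2]
def proj(d,p):
    q=d["K"]@(d["extrinsics"][:3,:3]@np.array(p)+d["extrinsics"][:3,3]);return q[:2]/q[2]
E
python3 - <<'E'
from h import *
a=load("top0")["pixels"][:,:,::-1]
def c(x,y,w,h,s): return cv2.resize(a[y:y+h,x:x+w],None,fx=s,fy=s,interpolation=cv2.INTER_CUBIC)
im=np.zeros((600,800,3),np.uint8)
im[:600,:400]=c(260,160,100,150,4)   # scale 4x
im[:600,400:]=c(385,150,80,120,5)[:600] # sieve 5x
cv2.imwrite("pics/crop1.png",im)
# dish: red-orange mask contour
b=a.astype(int);m=((b[:,:,2]-b[:,:,0]>70)).astype(np.uint8)
m[:, :150]=0;m[:,250:]=0
cs,_=cv2.findContours(m,cv2.RETR_EXTERNAL,cv2.CHAIN_APPROX_NONE)
k=max(cs,key=cv2.contourArea);e=cv2.fitEllipse(k);print(e)
d=load("top0");print(ray(d,e[0],.05),proj(d,[.45,.2,.05]))
E
```

```text
((199.1292266845703, 221.35975646972656), (69.84459686279297, 72.57453918457031), 90.5284423828125)
[0.60076726 0.32861851 0.05      ] [243.73084597 277.03240856]
```

View pics/crop1.png

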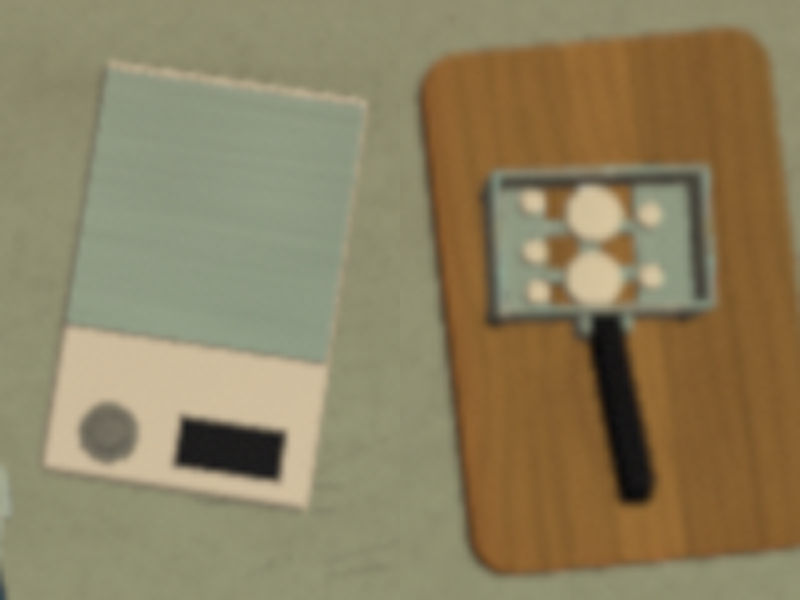

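Run:
```python
from h import *
from scipy.optimize import least_squares
d=load("top0")
P=lambda x,y,s,ox,oy:((x+.5)/s-.5+ox,(y+.5)/s-.5+oy)
S=lambda x,y:P(x,y,4,260,160); V=lambda x,y:P(x-400,y,5,385,150)
def fit(obs,x0):
    def w(p,l): c,s=np.cos(p[2]),np.sin(p[2]);return [p[0]+c*l[0]-s*l[1],p[1]+s*l[0]+c*l[1],l[2]]
    r=least_squares(lambda p:np.concatenate([proj(d,w(p,l))-uv for l,uv in obs]),x0,loss="soft_l1")
    print(r.x[:2],np.degrees(r.x[2]),np.round(r.fun,1));return r.x,w
h=.0925
p,w=fit([((-h,h,.036),S(66,325)),((-h,-h,.036),S(326,362)),((h,h,.036),S(108,66)),((h,-h,.036),S(366,104)),((-.162,.05,.042),S(108,432))],[.6,0,0])
print("key",w(p,(-.162,.05,.042)),ray(d,S(108,432),.042))
a,b,z=.0395,.059,.063
p,w=fit([((a,b,z),V(490,171)),((a,-b,z),V(710,166)),((-a,-b,z),V(714,303)),((-a,b,z),V(492,318)),((-.146,0,.122),V(636,497))],[.6,-.3,0])
print("grip",w(p,(-.094,0,.083)))
a,b,z=.1,.15,.021
fit([((a,b,z),V(418,58)),((a,-b,z),V(768,25)),((-a,b,z),V(474,578))],[.6,-.3,0])
im=d["pixels"][:,:,::-1].astype(int)
m=((im[:,:,2]-im[:,:,0]>45)).astype(np.uint8);m[:,:150]=0;m[:,250:]=0;m[260:]=0;m[:180]=0
ys,xs=np.nonzero(m);print(xs.min(),xs.max(),ys.min(),ys.max())
# tamper, opener, shaker
for n,uv,zz in(("tamper",(142,256),.02),("tampertop",(133,254),.082),("opener",(258,305),.01),("openertip",(254,278),.01),("shaker",(505,264),.05),("peelertip",(382,282),.01)):print(n,ray(d,uv,zz))
for u in range(0,360,45):
    c=np.radians(u);q=[.601+.1*np.cos(c),.3286+.1*np.sin(c),.05];print(u,proj(d,q))
```

```text
[0.63273935 0.01316673] -7.498156712010643 [-0.4 -0.3  0.6  0.5 -0.5 -0.1  0.2  0.   0.1 -0.1]
key [np.float64(0.4786493148810798), np.float64(0.08387925943219654), 0.042] [0.47843795 0.08428438 0.042     ]
[ 0.67678025 -0.29039232] 2.246824257348484 [ 0.1  0.1 -0.9  0.2 -0.4  1.2  0.8 -0.9  0.4 -0.4]
grip [np.float64(0.5828525180104385), np.float64(-0.2940775413480707), 0.083]
[ 0.65466581 -0.31578314] 27.421406474965917 [-21.2  39.2   2.7  -0.2   0.1  -1.5]
162 237 185 257
tamper [0.50398102 0.49193433 0.02      ]
tampertop [0.50440082 0.49384222 0.082     ]
opener [0.37426166 0.16343593 0.01      ]
openertip [0.44918951 0.17711965 0.01      ]
shaker [ 0.49995183 -0.51097139  0.05      ]
peelertip [ 0.44533329 -0.18181222  0.01      ]
0 [200.76412929 185.68911641]
45 [174.86721676 195.56834713]
90 [162.99530779 220.56896998]
135 [172.27345    246.26109232]
180 [197.4899985  257.41876472]
225 [223.69945196 247.28868634]
270 [235.32608727 221.984692  ]
315 [225.73540863 196.54340105]
```

```bash
cat >> h.py <<'E'
def go(x,y,z,yang=None):
    """tool-axis shift (and turn) from here to the world target; yang = wanted world angle of tool y"""
    from rig import env
    s=env.observe();R=s["tool_rot"];a=np.degrees(np.arctan2(R[1,1],R[0,1]))
    print(round(s["time_s"],2),s["position"].round(4),"yang",round(a,2),"w",s["grip_width"].round(4),"F",s["ft_force"].round(1),"grip",s["gripper_force"],
      "shift",(R.T@(np.array([x,y,z])-s["position"])).round(4),"turn",None if yang is None else round((a-yang+90)%180-90,2))
E
python3 nudge.py '[[[-0.02, -0.006, 0, 0, 0.06], [-0.04, -0.013, 0, 0, 0.06], [-0.04, -0.013, 0, 0, 0.06], [-0.04, -0.013, 0, 0, 0.06], [-0.04, -0.013, 0, 0, 0.06], [-0.04, -0.013, 0, 0, 0.06], [-0.04, -0.013, 0, 0, 0.06], [-0.04, -0.013, 0, 0, 0.06], [-0.04, -0.013, 0, 0, 0.06], [-0.03, -0.01, 0, 0, 0.06]]]'
python3 -c "
from h import *
go(.573,.237,.242)"
```

```text
time_s: 1.1
position: [0.4816, 0.3008, 0.2418]
tool_rot: [[-0.956, 0.295, -0.001], [0.295, 0.956, -0.0], [0.0, -0.001, -1.0]]
ft_force: [0.2, 0.3, -0.5]
grip_width: 0.06
gripper_force: 0.0Traceback (most recent call last):
  File "<string>", line 3, in <module>
    go(.573,.237,.242)
    ~~^^^^^^^^^^^^^^^^
  File "h.py", line 12, in go
    print(round(s["time_s"],2),s["position"].round(4),"yang",round(a,2),"w",s["grip_width"].round(4),"F",s["ft_force"].round(1),"grip",s["gripper_force"],
                                                                            ^^^^^^^^^^^^^^^^^^^^^
AttributeError: 'float' object has no attribute 'round'
```

```bash
sed -i 's/s\["grip_width"\].round(4)/round(s["grip_width"],4)/' h.py
python3 nudge.py '[[[-0.02, -0.007, 0.02, 0, 0.06], [-0.03, -0.01, 0.03, 0, 0.06], [-0.03, -0.01, 0.03, 0, 0.06], [-0.02, -0.007, 0.03, 0, 0.06], [-0.006, 0, 0.02, 0, 0.06], [0, 0, 0, 0, 0.06], [0, 0, 0, 0, 0.06]]]' 30
python3 -c "
from h import *
go(.601-.096*.295,.3286-.096*.956,.031)"
```

```text
time_s: 1.8
position: [0.5711, 0.2391, 0.1126]
tool_rot: [[-0.956, 0.293, -0.0], [0.293, 0.956, 0.0], [0.0, -0.0, -1.0]]
ft_force: [0.1, 0.1, -0.7]
grip_width: 0.0603
gripper_force: 0.0
1.8 [0.5711 0.2391 0.1126] yang 72.94 w 0.0603 F [ 0.1  0.1 -0.7] grip 0.0 shift [-0.0022 -0.0017  0.0816] turn None
```

```bash
python3 nudge.py '[[[-0.002, -0.0017, 0.02, 0, 0.06], [0, 0, 0.02, 0, 0.06], [0, 0, 0.02, 0, 0.06], [0, 0, 0.015, 0, 0.06], [0, 0, 0.0066, 0, 0.06], [0, 0, 0, 0, 0.06], [0, 0, 0, 0, 0.03], [0, 0, 0, 0, 0.02]]]' 40
python3 nudge.py '[[[0, 0, 0, 0, 0.015], [0, 0, 0, 0, 0.0], [0, 0, 0, 0, 0.0], [0, 0, 0, 0, 0], [0, 0, 0, 0, 0], [0, 0, 0, 0, 0]]]' 60
```

```text
time_s: 2.6
position: [0.5731, 0.2369, 0.032]
tool_rot: [[-0.956, 0.293, 0.002], [0.293, 0.956, 0.0], [-0.002, 0.001, -1.0]]
ft_force: [0.0, -0.5, -1.0]
grip_width: 0.0316
gripper_force: 0.0
time_s: 3.2
position: [0.5731, 0.2372, 0.0319]
tool_rot: [[-0.956, 0.293, 0.002], [0.293, 0.956, 0.001], [-0.002, 0.001, -1.0]]
ft_force: [-1.6, 2.0, 5.4]
grip_width: 0.0094
gripper_force: 56.7
```

```bash
python3 nudge.py '[[[0, 0, -0.005, 0, 0], [0, 0, -0.01, 0, 0], [0, 0, -0.015, 0, 0], [0, 0, -0.02, 0, 0], [0, 0, -0.02, 0, 0], [0, 0, -0.01, 0, 0], [0, 0, 0, 0, 0]]]' 
python3 -c "
from h import *
go(.6046,-.0786,.11)"
```

```text
time_s: 3.9
position: [0.573, 0.2366, 0.1121]
tool_rot: [[-0.956, 0.294, 0.002], [0.294, 0.956, 0.0], [-0.002, 0.001, -1.0]]
ft_force: [-0.2, -0.7, -5.9]
grip_width: 0.0091
gripper_force: 57.0
3.9 [0.573  0.2366 0.1121] yang 72.93 w 0.0091 F [-0.2 -0.7 -5.9] grip 56.975826658308506 shift [-0.1227 -0.2921  0.0021] turn None
```

```bash
python3 nudge.py '[[[-0.004, -0.01, 0, 0, 0], [-0.008, -0.02, 0, 0, 0], [-0.012, -0.029, 0, 0, 0], [-0.015, -0.035, 0, 0, 0], [-0.015, -0.035, 0, 0, 0], [-0.015, -0.035, 0, 0, 0], [-0.015, -0.035, 0, 0, 0], [-0.015, -0.035, 0, 0, 0], [-0.012, -0.029, 0, 0, 0], [-0.008, -0.02, 0, 0, 0]]]' 
python3 nudge.py '[[[-0.003, -0.008, 0, 0, 0], [0, 0, 0, 0, 0], [0, 0, 0, 0, 0]]]'
python3 - <<'E'
from h import *
go(.6046,-.0786,.072)
from rig import env
d=env.get_image("side");cv2.imwrite("pics/side1.png",cv2.resize(d["pixels"][160:340,200:440,::-1],None,fx=3.3,fy=3.3))
E
```

```text
time_s: 4.9
position: [0.6027, -0.0719, 0.1094]
tool_rot: [[-0.955, 0.295, -0.002], [0.295, 0.955, -0.0], [0.002, -0.001, -1.0]]
ft_force: [-0.3, 0.5, -5.3]
grip_width: 0.0091
gripper_force: 57.1
time_s: 5.2
position: [0.6035, -0.0766, 0.1102]
tool_rot: [[-0.956, 0.293, -0.001], [0.293, 0.956, 0.001], [0.001, 0.0, -1.0]]
ft_force: [0.5, -0.0, -5.6]
grip_width: 0.0092
gripper_force: 57.2
5.2 [ 0.6035 -0.0766  0.1102] yang 72.96 w 0.0092 F [ 0.5 -0.  -5.6] grip 57.155027501285076 shift [-0.0017 -0.0016  0.0382] turn None
```

View pics/side1.png

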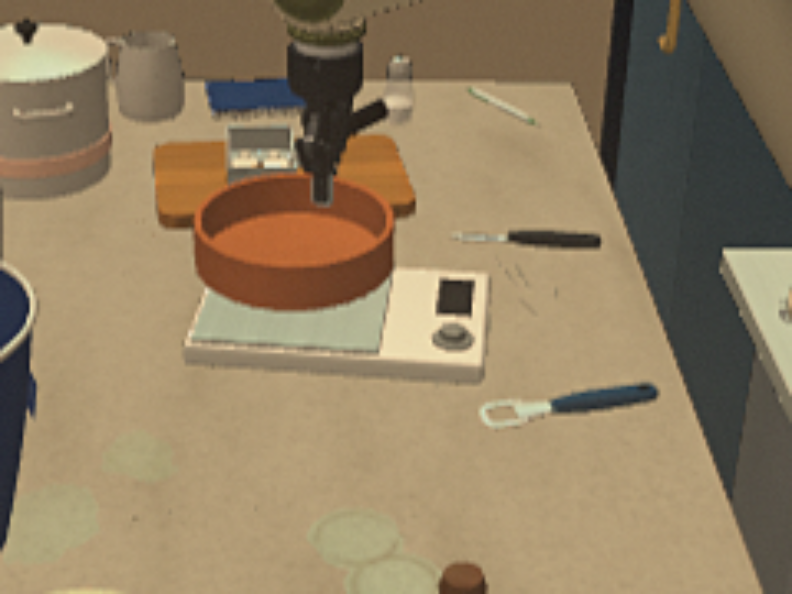

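The dish, seen around crop (295,240), hangs level over the plate. I'll lower it slowly and watch the force.

```bash
python3 nudge.py '[[[-0.0017, -0.0016, 0.005, 0, 0], [0, 0, 0.01, 0, 0], [0, 0, 0.01, 0, 0], [0, 0, 0.008, 0, 0], [0, 0, 0.004, 0, 0], [0, 0, 0.002, 0, 0], [0, 0, 0, 0, 0]]]' 
python3 nudge.py '[[[0, 0, 0.001, 0, 0], [0, 0, 0.001, 0, 0], [0, 0, 0, 0, 0]]]'
```

```text
time_s: 5.95
position: [0.6051, -0.0794, 0.0715]
tool_rot: [[-0.956, 0.293, -0.0], [0.293, 0.956, 0.0], [0.0, 0.0, -1.0]]
ft_force: [0.4, 0.3, -4.3]
grip_width: 0.0092
gripper_force: 57.2
time_s: 6.25
position: [0.6051, -0.0794, 0.0699]
tool_rot: [[-0.956, 0.293, 0.0], [0.293, 0.956, -0.0], [-0.0, 0.0, -1.0]]
ft_force: [0.5, -0.7, -4.0]
grip_width: 0.0091
gripper_force: 56.9
```

```bash
python3 nudge.py '[[[0, 0, 0.001, 0, 0], [0, 0, 0.001, 0, 0], [0, 0, 0, 0, 0]]]';python3 nudge.py '[[[0, 0, 0.001, 0, 0], [0, 0, 0, 0, 0]]]'
```

```text
time_s: 6.55
position: [0.6051, -0.0795, 0.0678]
tool_rot: [[-0.956, 0.294, 0.0], [0.294, 0.956, -0.0], [-0.0, 0.0, -1.0]]
ft_force: [-0.7, -0.3, -2.5]
grip_width: 0.009
gripper_force: 56.7
time_s: 6.75
position: [0.6052, -0.0795, 0.0668]
tool_rot: [[-0.956, 0.294, 0.0], [0.294, 0.956, -0.0], [-0.001, -0.0, -1.0]]
ft_force: [-0.1, -2.1, -1.8]
grip_width: 0.0085
gripper_force: 56.8
```

```bash
python3 nudge.py '[[[0, 0, 0.0005, 0, 0], [0, 0, 0, 0, 0.009], [0, 0, 0, 0, 0.012], [0, 0, 0, 0, 0.02], [0, 0, 0, 0, 0.03], [0, 0, 0, 0, 0.03], [0, 0, 0, 0, 0.03]]]' 20
python3 nudge.py '[[[0, 0, -0.01, 0, 0.03], [0, 0, -0.02, 0, 0.03], [0, 0, -0.03, 0, 0.03], [0, 0, -0.03, 0, 0.03], [0, 0, -0.03, 0, 0.03], [0, 0, -0.02, 0, 0], [0, 0, 0, 0, 0], [0, 0, 0, 0, 0]]]'
python3 - <<'E'
from h import *
go(.4786,.084,.12,82.5)
from rig import env
d=env.get_image("top");pickle.dump(d,open("pics/top1.pkl","wb"));a=d["pixels"][:,:,::-1]
cv2.imwrite("pics/top1.png",cv2.resize(a[150:300,230:480],None,fx=3.2,fy=3.2))
E
```

```text
time_s: 7.45
position: [0.6051, -0.0793, 0.0663]
tool_rot: [[-0.956, 0.293, 0.0], [0.293, 0.956, 0.0], [-0.0, 0.0, -1.0]]
ft_force: [-0.4, -0.5, 0.4]
grip_width: 0.0302
gripper_force: 0.0
time_s: 8.25
position: [0.6048, -0.0793, 0.2063]
tool_rot: [[-0.956, 0.293, 0.0], [0.293, 0.956, -0.0], [-0.0, 0.0, -1.0]]
ft_force: [0.2, 0.4, -0.8]
grip_width: 0.0001
gripper_force: 0.0
8.25 [ 0.6048 -0.0793  0.2063] yang 72.94 w 0.0001 F [ 0.2  0.4 -0.8] grip 0.0 shift [0.1686 0.119  0.0862] turn -9.56
```

View pics/top1.png

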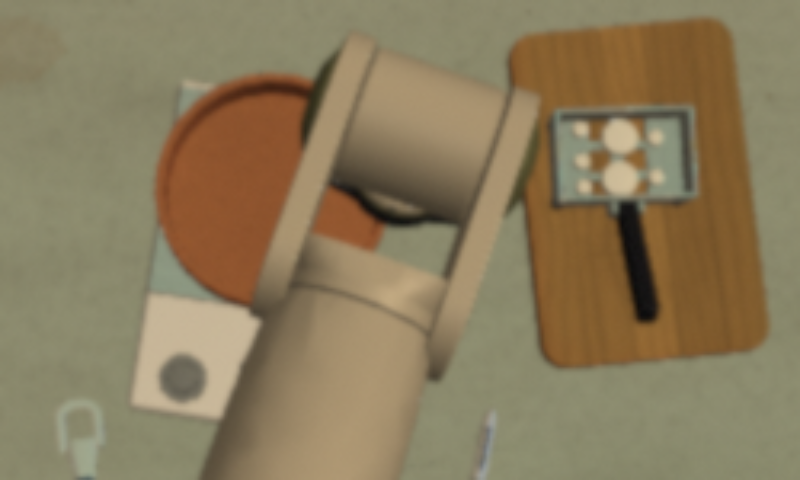

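The dish sits centred on the plate, at about crop (272,190), and the key is at crop (183,378). Next I'll move over the key.

```bash
python3 nudge.py '[[[0.01, 0.007, 0, 0, 0], [0.025, 0.018, 0, 0, 0], [0.03, 0.021, 0, 0, 0], [0.03, 0.021, 0, 0, 0], [0.03, 0.021, 0.01, 0, 0], [0.025, 0.018, 0.02, 0, 0], [0.0186, 0.013, 0.03, 0, 0], [0, 0, 0.03, 0, 0], [0, 0, 0, 0, 0]]]'
python3 -c "
from h import *
go(.4786,.084,.056)"
```

```text
time_s: 9.2
position: [0.4758, 0.0849, 0.1132]
tool_rot: [[-0.956, 0.292, -0.008], [0.292, 0.956, 0.001], [0.008, -0.002, -1.0]]
ft_force: [0.7, 0.2, 0.2]
grip_width: 0.0002
gripper_force: 0.0
9.2 [0.4758 0.0849 0.1132] yang 73.0 w 0.0002 F [0.7 0.2 0.2] grip 0.0 shift [-0.0034  0.0001  0.0572] turn None
```

```bash
python3 nudge.py '[[[-0.002, 0, 0.02, 0, 0], [0, 0, 0.02, 0, 0], [0, 0, 0.012, 0, 0], [0, 0, 0.003, 0, 0], [0, 0, 0, 0, 0]]]'
python3 nudge.py '[[[0, 0, 0.001, 0, 0], [0, 0, 0.001, 0, 0], [0, 0, 0.001, 0, 0], [0, 0, 0, 0, 0]]]'
```

```text
time_s: 9.7
position: [0.481, 0.0832, 0.0618]
tool_rot: [[-0.956, 0.294, 0.0], [0.294, 0.956, -0.0], [-0.0, 0.0, -1.0]]
ft_force: [0.1, 0.0, 0.0]
grip_width: -0.0
gripper_force: 0.0
time_s: 10.1
position: [0.4807, 0.0833, 0.0584]
tool_rot: [[-0.956, 0.293, 0.0], [0.293, 0.956, -0.0], [-0.0, 0.0, -1.0]]
ft_force: [-0.2, -0.5, 0.4]
grip_width: -0.0002
gripper_force: 0.0
```

```bash
python3 nudge.py '[[[0.002, 0, 0.002, 0, 0], [0, 0, 0.002, 0, 0], [0, 0, 0.001, 0, 0], [0, 0, 0, 0, 0]]]'
python3 nudge.py '[[[0, 0, 0.001, 0, 0], [0, 0, 0.001, 0, 0], [0, 0, 0.001, 0, 0], [0, 0, 0, 0, 0]]]'
```

```text
time_s: 10.5
position: [0.4786, 0.0839, 0.0531]
tool_rot: [[-0.956, 0.293, -0.001], [0.293, 0.956, 0.0], [0.001, -0.0, -1.0]]
ft_force: [-0.5, -0.3, 0.9]
grip_width: -0.0
gripper_force: 0.4
time_s: 10.9
position: [0.4787, 0.0839, 0.0502]
tool_rot: [[-0.956, 0.293, -0.0], [0.293, 0.956, 0.0], [0.0, 0.0, -1.0]]
ft_force: [-2.0, 0.9, 4.5]
grip_width: -0.0002
gripper_force: 1.8
```

```bash
python3 nudge.py '[[[0, 0, 0.001, 0, 0], [0, 0, 0.001, 0, 0], [0, 0, 0, 0, 0]]]'
python3 nudge.py '[[[0, 0, 0.0005, 0, 0], [0, 0, 0.0005, 0, 0], [0, 0, 0, 0, 0]]]'
```

```text
time_s: 11.2
position: [0.4787, 0.0839, 0.0482]
tool_rot: [[-0.956, 0.293, -0.0], [0.293, 0.956, 0.0], [0.0, -0.0, -1.0]]
ft_force: [-2.6, 0.3, 5.1]
grip_width: 0.0001
gripper_force: 2.5
time_s: 11.5
position: [0.4787, 0.0839, 0.0473]
tool_rot: [[-0.956, 0.293, -0.0], [0.293, 0.956, 0.0], [0.0, -0.0, -1.0]]
ft_force: [-3.4, 1.2, 4.6]
grip_width: -0.0001
gripper_force: 2.8
```

```bash
python3 nudge.py '[[[0, 0, 0.0005, 0, 0], [0, 0, 0, 0, 0]]]';python3 nudge.py '[[[0, 0, 0.0005, 0, 0], [0, 0, 0, 0, 0]]]'
```

```text
time_s: 11.7
position: [0.4787, 0.0839, 0.047]
tool_rot: [[-0.956, 0.293, 0.0], [0.293, 0.956, 0.0], [-0.0, 0.0, -1.0]]
ft_force: [-3.0, 0.2, 7.9]
grip_width: -0.0
gripper_force: 4.0
time_s: 11.9
position: [0.4788, 0.0839, 0.0469]
tool_rot: [[-0.956, 0.293, 0.0], [0.293, 0.956, -0.0], [-0.0, 0.0, -1.0]]
ft_force: [-4.8, 0.7, 13.6]
grip_width: 0.0002
gripper_force: 6.7
```

```bash
python3 nudge.py '[[[0, 0, -0.003, 0, 0], [0, 0, -0.005, 0, 0], [0, 0, -0.01, 0, 0], [0, 0, -0.03, 0, 0], [0, 0, -0.03, 0, 0], [0, 0, -0.03, 0, 0], [0, 0, -0.03, 0, 0], [0, 0, -0.02, 0, 0], [0, 0, 0, 0, 0]]]'
python3 -c "
from h import *
go(.5829,-.2941,.2,92.25)"
```

```text
time_s: 12.8
position: [0.4799, 0.0838, 0.2071]
tool_rot: [[-0.956, 0.293, 0.006], [0.293, 0.956, -0.0], [-0.006, 0.001, -1.0]]
ft_force: [0.8, 0.1, -0.8]
grip_width: -0.0002
gripper_force: 0.0
12.8 [0.4799 0.0838 0.2071] yang 72.94 w -0.0002 F [ 0.8  0.1 -0.8] grip 0.0 shift [-0.2093 -0.3311  0.0079] turn -19.31
```

```bash
python3 nudge.py '[[[-0.011, -0.018, 0, 0, 0.05], [-0.023, -0.036, 0, 0, 0.05], [-0.023, -0.036, 0, 0, 0.05], [-0.023, -0.036, 0, 0, 0.05], [-0.023, -0.036, 0, 0, 0.05], [-0.023, -0.036, 0, 0, 0.05], [-0.023, -0.036, 0, 0, 0.05], [-0.023, -0.036, 0, 0, 0.05], [-0.023, -0.036, 0, 0, 0.05], [-0.014, -0.025, 0, 0, 0.05]]]'
python3 nudge.py '[[[0, 0, 0, -6, 0.05], [0, 0, 0, -7, 0.05], [0, 0, 0, -6.3, 0.05], [0, 0, 0, 0, 0.05], [0, 0, 0, 0, 0.05]]]'
python3 - <<'E'
from h import *
go(.5829,-.2941,.15,92.25)
from rig import env
d=env.get_image("side");pickle.dump(d,open("pics/side2.pkl","wb"))
cv2.imwrite("pics/side2.png",cv2.resize(d["pixels"][170:280,220:380,::-1],None,fx=5,fy=5))
E
```

```text
time_s: 13.8
position: [0.5815, -0.2965, 0.2026]
tool_rot: [[-0.956, 0.295, -0.001], [0.295, 0.956, 0.001], [0.001, 0.0, -1.0]]
ft_force: [0.2, 0.4, 0.7]
grip_width: 0.0501
gripper_force: 0.0
time_s: 14.3
position: [0.5813, -0.2938, 0.2035]
tool_rot: [[-0.999, -0.036, -0.001], [-0.036, 0.999, 0.001], [0.001, 0.001, -1.0]]
ft_force: [0.4, 0.5, 0.4]
grip_width: 0.0499
gripper_force: 0.0
14.3 [ 0.5813 -0.2938  0.2035] yang 92.07 w 0.0499 F [0.4 0.5 0.4] grip 0.0 shift [-0.0016 -0.0004  0.0535] turn -0.18
```

View pics/side2.png

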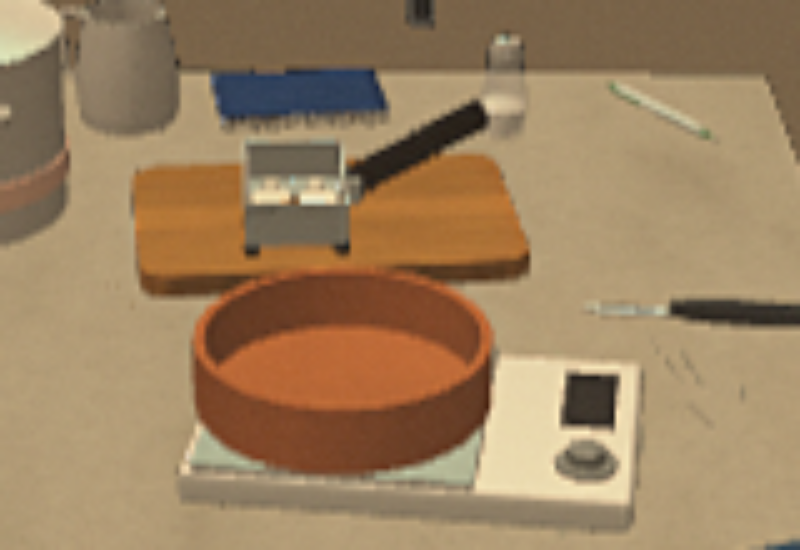

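The dish stands flat on the plate. The handle runs from crop (352,180) to (485,115), centred near (418,148). I'll check both against the calibration.

```bash
python3 - <<'E'
from h import *
d=load("side2")
f=lambda p:((proj(d,p)-[220,170])*5).round()
c,s=np.cos(np.radians(2.25)),np.sin(np.radians(2.25))
for l in((-.042,.053),(-.094,.083),(-.146,.113)): print(f([.6768+c*l[0],-.2904+s*l[0],l[1]]))
for l in((.0395,.059),(-.0395,.059),(-.0395,-.059)): print("rim",f([.6768+c*l[0]-s*l[1],-.2904+s*l[0]+c*l[1],.063]))
x=np.array([f([.6327+.1*np.cos(t),.0132+.1*np.sin(t),.085]) for t in np.linspace(0,6.28,60)]);print(x.min(0),x.max(0))
E
python3 nudge.py '[[[-0.0016, 0, 0.02, 0, 0.05], [0, 0, 0.03, 0, 0.05], [0, 0, 0.02, 0, 0.05], [0, 0, 0.01, 0, 0.05], [0, 0, 0, 0, 0.05], [0, 0, 0, 0, 0.05]]]'
python3 -c "
from h import *
go(.5829,-.2941,.073,92.25)"
```

```text
[346. 179.]
[413. 143.]
[481. 107.]
rim [240. 201.]
rim [345. 200.]
rim [340. 137.]
[195. 262.] [497. 405.]
time_s: 14.95
position: [0.5835, -0.2941, 0.1252]
tool_rot: [[-0.999, -0.038, 0.001], [-0.038, 0.999, -0.001], [-0.001, -0.001, -1.0]]
ft_force: [0.5, 0.4, 0.9]
grip_width: 0.0496
gripper_force: 0.0
14.95 [ 0.5835 -0.2941  0.1252] yang 92.2 w 0.0496 F [0.5 0.4 0.9] grip 0.0 shift [0.0006 0.     0.0522] turn -0.05
```

```bash
python3 nudge.py '[[[0, 0, 0.02, 0, 0.05], [0, 0, 0.02, 0, 0.05], [0, 0, 0.01, 0, 0.05], [0, 0, 0.0022, 0, 0.04], [0, 0, 0, 0, 0.03], [0, 0, 0, 0, 0.025], [0, 0, 0, 0, 0.02]]]' 20
python3 nudge.py '[[[0, 0, 0, 0, 0.01], [0, 0, 0, 0, 0.01], [0, 0, 0, 0, 0.01], [0, 0, 0, 0, 0]]]' 60
python3 nudge.py '[[[0, 0, 0, 0, 0], [0, 0, 0, 0, 0], [0, 0, 0, 0, 0]]]' 120
```

```text
time_s: 15.65
position: [0.5834, -0.2941, 0.073]
tool_rot: [[-0.999, -0.039, 0.001], [-0.039, 0.999, -0.001], [-0.001, -0.001, -1.0]]
ft_force: [0.6, -0.0, 0.0]
grip_width: 0.0204
gripper_force: 0.0
time_s: 16.05
position: [0.5833, -0.294, 0.073]
tool_rot: [[-0.999, -0.039, 0.001], [-0.039, 0.999, -0.001], [-0.001, -0.001, -1.0]]
ft_force: [-1.8, -0.2, 6.7]
grip_width: 0.0173
gripper_force: 58.5
time_s: 16.35
position: [0.5833, -0.2939, 0.0731]
tool_rot: [[-0.999, -0.039, 0.001], [-0.039, 0.999, -0.001], [-0.001, -0.001, -1.0]]
ft_force: [-2.3, 1.9, 7.0]
grip_width: 0.0162
gripper_force: 117.0
```

```bash
python3 nudge.py '[[[0, 0, -0.001, 0, 0], [0, 0, -0.003, 0, 0], [0, 0, -0.006, 0, 0], [0, 0, -0.012, 0, 0], [0, 0, -0.02, 0, 0], [0, 0, -0.02, 0, 0], [0, 0, -0.018, 0, 0], [0, 0, -0.01, 0, 0], [0, 0, -0.005, 0, 0], [0, 0, 0, 0, 0]]]'
python3 - <<'E'
from h import *
go(.5388,.0095,.165,92.25)
from rig import env
d=env.get_image("side");pickle.dump(d,open("pics/side3.pkl","wb"))
cv2.imwrite("pics/side3.png",cv2.resize(d["pixels"][140:240,240:380,::-1],None,fx=5.6,fy=5.6))
E
```

```text
time_s: 17.35
position: [0.583, -0.2938, 0.1673]
tool_rot: [[-0.999, -0.039, 0.0], [-0.039, 0.999, -0.0], [-0.0, -0.0, -1.0]]
ft_force: [1.3, -0.1, -4.8]
grip_width: 0.016
gripper_force: 117.3
17.35 [ 0.583  -0.2938  0.1673] yang 92.24 w 0.016 F [ 1.3 -0.1 -4.8] grip 117.25873947143555 shift [0.0324 0.3048 0.0022] turn -0.01
```

View pics/side3.png

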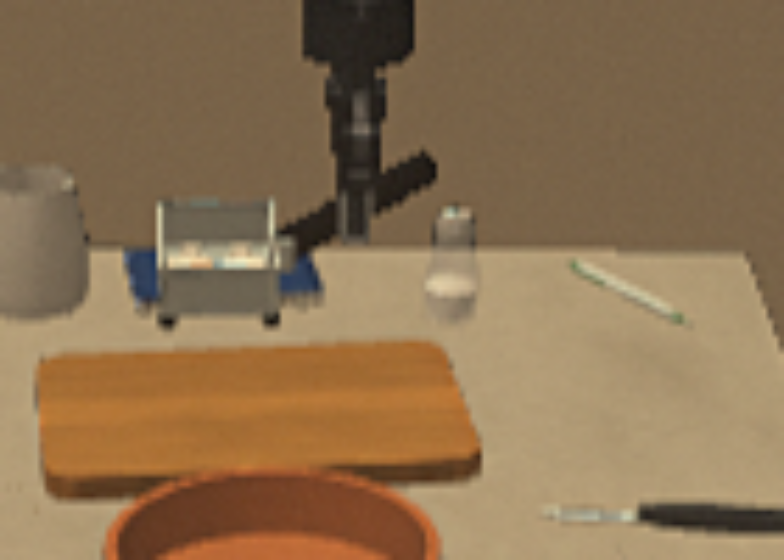

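The sieve is held level, its feet at crop (165,320) and (272,318), with the weights still in it. I'll carry it over the dish smoothly.

```bash
python3 nudge.py '[[[0.001, 0.01, 0, 0, 0], [0.002, 0.02, 0, 0, 0], [0.003, 0.028, 0, 0, 0], [0.004, 0.035, 0, 0, 0], [0.004, 0.04, 0, 0, 0], [0.004, 0.04, 0, 0, 0], [0.004, 0.04, 0, 0, 0], [0.004, 0.035, 0, 0, 0], [0.003, 0.026, 0, 0, 0], [0.002, 0.016, 0, 0, 0]]]' 
python3 nudge.py '[[[0.001, 0.01, 0, 0, 0], [0, 0.005, 0, 0, 0], [0, 0, 0, 0, 0], [0, 0, 0, 0, 0]]]' 
python3 -c "
from h import *
go(.5388,.0095,.160,92.25)"
```

```text
time_s: 18.4
position: [0.5397, -0.0028, 0.1666]
tool_rot: [[-0.999, -0.041, -0.001], [-0.041, 0.999, 0.001], [0.001, 0.001, -1.0]]
ft_force: [0.9, 0.2, -5.4]
grip_width: 0.0162
gripper_force: 117.5
time_s: 18.8
position: [0.5394, 0.0089, 0.1669]
tool_rot: [[-0.999, -0.038, -0.0], [-0.038, 0.999, -0.0], [0.0, -0.0, -1.0]]
ft_force: [-0.0, -0.3, -3.7]
grip_width: 0.0162
gripper_force: 117.3
18.8 [0.5394 0.0089 0.1669] yang 92.18 w 0.0162 F [-0.  -0.3 -3.7] grip 117.30652213096619 shift [0.0006 0.0006 0.0069] turn -0.07
```

```bash
python3 nudge.py '[[[0, 0, 0.005, 0, 0], [0, 0, 0.005, 0, 0], [0, 0, 0, 0, 0]]]'
python3 nudge.py '[[[0, 0.02, 0, 0, 0], [0, -0.04, 0, 0, 0], [0, 0.04, 0, 0, 0], [0, -0.04, 0, 0, 0], [0, 0.04, 0, 0, 0], [0, -0.04, 0, 0, 0], [0, 0.04, 0, 0, 0], [0, -0.04, 0, 0, 0], [0, 0.02, 0, 0, 0], [0, 0, 0, 0, 0]]]' 
python3 nudge.py '[[[0, 0, 0, 0, 0], [0, 0, 0, 0, 0]]]'
python3 - <<'E'
from h import *
go(.5388,.0095,.157,92.25)
from rig import env
a=env.get_image("side")["pixels"][160:300,240:390,::-1];b=env.get_image("top")["pixels"][160:260,260:370,::-1]
im=np.zeros((560,800,3),np.uint8);im[:374,:400]=cv2.resize(a,(400,374));im[:364,400:]=cv2.resize(b,(400,364))
cv2.imwrite("pics/sh1.png",im[:374])
E
```

```text
time_s: 19.1
position: [0.5388, 0.0094, 0.156]
tool_rot: [[-0.999, -0.038, -0.002], [-0.038, 0.999, 0.0], [0.002, 0.0, -1.0]]
ft_force: [-0.9, 0.2, -4.1]
grip_width: 0.0167
gripper_force: 117.3
time_s: 20.1
position: [0.5391, 0.0105, 0.157]
tool_rot: [[-0.999, -0.039, -0.0], [-0.039, 0.999, 0.001], [0.0, 0.001, -1.0]]
ft_force: [-0.4, 0.8, -3.5]
grip_width: 0.0164
gripper_force: 119.7
time_s: 20.3
position: [0.5392, 0.0095, 0.157]
tool_rot: [[-0.999, -0.039, 0.0], [-0.039, 0.999, -0.0], [-0.0, -0.0, -1.0]]
ft_force: [-0.1, -1.1, -4.0]
grip_width: 0.0166
gripper_force: 119.8
20.3 [0.5392 0.0095 0.157 ] yang 92.25 w 0.0166 F [-0.1 -1.1 -4. ] grip 119.75334405899048 shift [0.0004 0.     0.    ] turn -0.0
```

View pics/sh1.png

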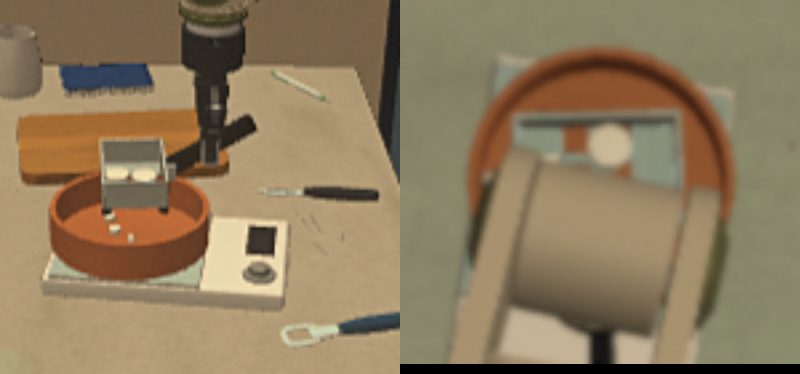

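Several small weights already lie in the dish, near crop (110,222), and the sieve is still level with the large ones in it. I'll shake more.

```bash
python3 nudge.py '[[[0, -0.02, 0, 0, 0], [0, 0.045, 0, 0, 0], [0, -0.045, 0, 0, 0], [0, 0.045, 0, 0, 0], [0, -0.045, 0, 0, 0], [0, 0.045, 0, 0, 0], [0, -0.045, 0, 0, 0], [0, 0.045, 0, 0, 0], [0, -0.025, 0, 0, 0], [0, 0, 0, 0, 0]]]' 
python3 nudge.py '[[[0.002, 0.02, 0, 0, 0], [0, -0.045, 0, 0, 0], [-0.004, 0.045, 0, 0, 0], [0, -0.045, 0, 0, 0], [0.004, 0.045, 0, 0, 0], [0, -0.045, 0, 0, 0], [-0.004, 0.045, 0, 0, 0], [0, -0.045, 0, 0, 0], [0.002, 0.025, 0, 0, 0], [0, 0, 0, 0, 0]]]' 
python3 nudge.py '[[[0, 0, 0, 0, 0], [0, 0, 0, 0, 0]]]'
python3 - <<'E'
from h import *
go(.5388,.0095,.157,92.25)
from rig import env
d=env.get_image("side");a=d["pixels"][190:275,250:330,::-1];b=env.get_image("top")["pixels"][165:240,270:370,::-1]
im=np.zeros((425,800,3),np.uint8);im[:,:400]=cv2.resize(a,(400,425),interpolation=cv2.INTER_CUBIC);im[:300,400:]=cv2.resize(b,(400,300),interpolation=cv2.INTER_CUBIC)
cv2.imwrite("pics/sh2.png",im)
E
```

```text
time_s: 21.4
position: [0.5394, 0.0087, 0.157]
tool_rot: [[-0.999, -0.039, 0.0], [-0.039, 0.999, -0.001], [-0.0, -0.001, -1.0]]
ft_force: [0.4, -0.3, -4.4]
grip_width: 0.0161
gripper_force: 119.8
time_s: 22.4
position: [0.5388, 0.0106, 0.157]
tool_rot: [[-0.999, -0.039, -0.001], [-0.039, 0.999, 0.001], [0.001, 0.001, -1.0]]
ft_force: [-0.2, -0.5, -3.5]
grip_width: 0.0163
gripper_force: 119.9
time_s: 22.6
position: [0.5393, 0.0095, 0.1571]
tool_rot: [[-0.999, -0.039, 0.0], [-0.039, 0.999, -0.0], [-0.0, -0.0, -1.0]]
ft_force: [0.5, -0.7, -4.2]
grip_width: 0.0161
gripper_force: 119.8
22.6 [0.5393 0.0095 0.1571] yang 92.23 w 0.0161 F [ 0.5 -0.7 -4.2] grip 119.83025550842285 shift [0.0005 0.     0.0001] turn -0.02
```

View pics/sh2.png

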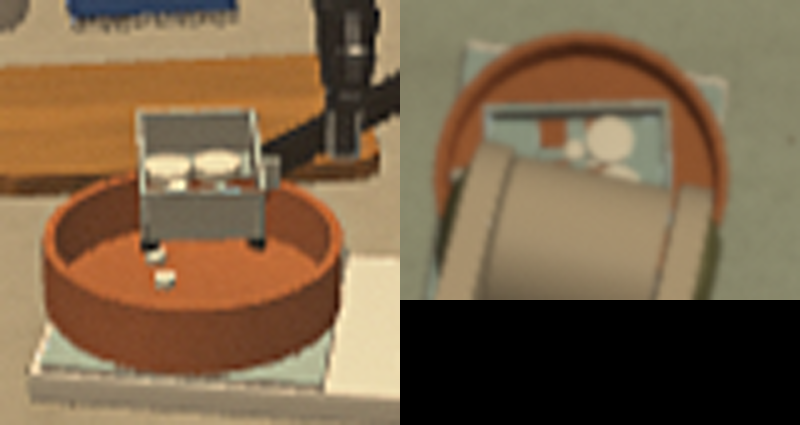

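One small weight still sits on the crossbars, at crop (573,150) in the top view and (175,185) in the side view. Next I'll try diagonal strokes.

```bash
python3 nudge.py '[[[0.008, 0.02, 0, 0, 0], [-0.016, -0.042, 0, 0, 0], [0.016, 0.042, 0, 0, 0], [-0.016, -0.042, 0, 0, 0], [0.016, 0.042, 0, 0, 0], [-0.016, -0.042, 0, 0, 0], [0.016, 0.042, 0, 0, 0], [-0.016, -0.042, 0, 0, 0], [0.008, 0.022, 0, 0, 0], [0, 0, 0, 0, 0]]]' 
python3 nudge.py '[[[-0.008, 0.02, 0, 0, 0], [0.016, -0.042, 0, 0, 0], [-0.016, 0.042, 0, 0, 0], [0.016, -0.042, 0, 0, 0], [-0.016, 0.042, 0, 0, 0], [0.016, -0.042, 0, 0, 0], [-0.016, 0.042, 0, 0, 0], [0.016, -0.042, 0, 0, 0], [-0.008, 0.022, 0, 0, 0], [0, 0, 0, 0, 0]]]' 
python3 nudge.py '[[[0, 0.024, 0, 0, 0], [0, -0.048, 0, 0, 0], [0, 0.048, 0, 0, 0], [0, -0.048, 0, 0, 0], [0, 0.048, 0, 0, 0], [0, -0.048, 0, 0, 0], [0, 0.048, 0, 0, 0], [0, -0.048, 0, 0, 0], [0, 0.024, 0, 0, 0], [0, 0, 0, 0, 0]]]' 
python3 nudge.py '[[[0, 0, 0, 0, 0], [0, 0, 0, 0, 0]]]'
python3 - <<'E'
from h import *
go(.5388,.0095,.157,92.25)
from rig import env
d=env.get_image("side");t=env.get_image("top");pickle.dump((d,t),open("pics/sh3.pkl","wb"))
# white-ish blob sizes in side view: sieve interior and dish interior
a=d["pixels"].astype(int)
m=((a.min(2)>165)&(a.max(2)-a.min(2)<60)).astype(np.uint8);m[:,:255]=0;m[:,320:]=0;m[:205]=0;m[265:]=0
n,l,st,c=cv2.connectedComponentsWithStats(m);print(np.c_[st[1:],c[1:]].round(1))
a=t["pixels"].astype(int)
m=((a.min(2)>150)&(a[:,:,0]-a[:,:,2]>10)).astype(np.uint8);m[:,:285]=0;m[:,345:]=0;m[:180]=0;m[240:]=0
n,l,st,c=cv2.connectedComponentsWithStats(m);print(np.c_[st[1:],c[1:]].round(1))
E
```

```text
time_s: 23.7
position: [0.5386, 0.0105, 0.1569]
tool_rot: [[-0.999, -0.04, -0.001], [-0.04, 0.999, 0.001], [0.001, 0.001, -1.0]]
ft_force: [-1.1, 0.6, -3.4]
grip_width: 0.0164
gripper_force: 120.1
time_s: 24.7
position: [0.5396, 0.01, 0.1571]
tool_rot: [[-0.999, -0.039, 0.001], [-0.039, 0.999, 0.0], [-0.001, 0.0, -1.0]]
ft_force: [0.9, -0.5, -3.5]
grip_width: 0.0163
gripper_force: 120.1
time_s: 25.7
position: [0.539, 0.0101, 0.157]
tool_rot: [[-0.999, -0.04, -0.0], [-0.04, 0.999, 0.001], [0.0, 0.001, -1.0]]
ft_force: [0.2, -0.5, -3.6]
grip_width: 0.0168
gripper_force: 120.2
time_s: 25.9
position: [0.5392, 0.0094, 0.1571]
tool_rot: [[-0.999, -0.04, 0.0], [-0.04, 0.999, -0.0], [-0.0, -0.0, -1.0]]
ft_force: [0.8, 0.0, -3.8]
grip_width: 0.0164
gripper_force: 120.3
25.9 [0.5392 0.0094 0.1571] yang 92.27 w 0.0164 F [ 0.8  0.  -3.8] grip 120.30702352523804 shift [0.0004 0.0001 0.0001] turn 0.02
[[300.  213.    1.    1.    1.  300.  213. ]
 [286.  225.    1.    2.    2.  286.  225.5]
 [278.  226.    1.    2.    2.  278.  226.5]
 [288.  227.    1.    1.    1.  288.  227. ]
 [294.  227.    3.    1.    3.  295.  227. ]
 [302.  226.    1.    1.    1.  302.  226. ]
 [280.  241.    2.    1.    2.  280.5 241. ]
 [281.  245.    3.    1.    3.  282.  245. ]
 [319.  250.    1.    1.    1.  319.  250. ]
 [315.  257.    1.    1.    1.  315.  257. ]
 [318.  256.    2.    4.    5.  318.6 257.8]
 [259.  258.    1.    2.    2.  259.  258.5]
 [257.  260.    1.    2.    2.  257.  260.5]
 [318.  261.    2.    3.    5.  318.4 261.8]]
[[328.  198.    6.    6.   18.  330.4 201.1]]
```

```bash
python3 nudge.py '[[[0.01, 0.02, 0, 0, 0], [0.01, -0.045, 0, 0, 0], [-0.02, 0.045, 0, 0, 0], [0.02, -0.045, 0, 0, 0], [-0.02, 0.045, 0, 0, 0], [0, -0.045, 0, 0, 0], [0.02, 0.045, 0, 0, 0], [-0.02, -0.045, 0, 0, 0], [0, 0.025, 0, 0, 0], [0, 0, 0, 0, 0]]]' 
python3 nudge.py '[[[0, 0.024, 0, 0, 0], [0, -0.048, 0, 0, 0], [0, 0.048, 0, 0, 0], [0, -0.048, 0, 0, 0], [0, 0.048, 0, 0, 0], [0, -0.048, 0, 0, 0], [0, 0.048, 0, 0, 0], [0, -0.048, 0, 0, 0], [0, 0.024, 0, 0, 0], [0, 0, 0, 0, 0]]]' 
python3 nudge.py '[[[0, 0, 0, 0, 0], [0, 0, 0, 0, 0]]]'
python3 - <<'E'
from h import *
from rig import env
go(.5388,.0095,.157,92.25)
d=env.get_image("side");t=env.get_image("top");pickle.dump((d,t),open("pics/sh4.pkl","wb"))
for k in("sh3","sh4"):
    d,t=load(k)
    for n,im,b in(("side sieve",d,(278,302,212,230)),("side dish",d,(258,320,228,256)),("top",t,(290,340,190,215))):
        a=im["pixels"].astype(int);x0,x1,y0,y1=b
        # ceramic white: bright, warm
        m=((a.min(2)>125)&(a[:,:,0]-a[:,:,2]>8)&(a[:,:,0]-a[:,:,2]<65)).astype(np.uint8)[y0:y1,x0:x1]
        N,l,st,c=cv2.connectedComponentsWithStats(m)
        print(k,n,[(*(c[i]+[x0,y0]).round(1),*st[i,2:]) for i in range(1,N) if st[i,4]>3])
E
```

```text
time_s: 27.0
position: [0.5391, 0.0104, 0.1569]
tool_rot: [[-0.999, -0.039, -0.0], [-0.039, 0.999, 0.001], [0.0, 0.001, -1.0]]
ft_force: [-0.7, 1.2, -3.8]
grip_width: 0.0163
gripper_force: 120.2
time_s: 28.0
position: [0.5389, 0.0102, 0.157]
tool_rot: [[-0.999, -0.04, -0.001], [-0.04, 0.999, 0.001], [0.0, 0.001, -1.0]]
ft_force: [-1.0, -0.8, -3.4]
grip_width: 0.0164
gripper_force: 120.5
time_s: 28.2
position: [0.5392, 0.0094, 0.1571]
tool_rot: [[-0.999, -0.04, 0.0], [-0.04, 0.999, -0.0], [-0.0, -0.0, -1.0]]
ft_force: [-0.4, -0.0, -3.8]
grip_width: 0.0163
gripper_force: 120.4
28.2 [0.5392 0.0094 0.1571] yang 92.27 w 0.0163 F [-0.4 -0.  -3.8] grip 120.44963836669922 shift [0.0004 0.0001 0.0001] turn 0.02
sh3 side sieve [(np.float64(278.2), np.float64(222.1), np.int32(3), np.int32(12), np.int32(14)), (np.float64(301.0), np.float64(219.0), np.int32(1), np.int32(7), np.int32(7)), (np.float64(283.9), np.float64(220.5), np.int32(8), np.int32(4), np.int32(11)), (np.float64(293.9), np.float64(222.7), np.int32(12), np.int32(5), np.int32(47)), (np.float64(285.4), np.float64(226.3), np.int32(2),
[... 1067 characters left out ...]
p.int32(2), np.int32(4), np.int32(7)), (np.float64(295.5), np.float64(227.0), np.int32(4), np.int32(1), np.int32(4))]
sh4 side dish [(np.float64(259.6), np.float64(230.2), np.int32(4), np.int32(2), np.int32(5)), (np.float64(280.2), np.float64(240.6), np.int32(3), np.int32(2), np.int32(5)), (np.float64(318.6), np.float64(250.1), np.int32(3), np.int32(14), np.int32(20)), (np.float64(282.5), np.float64(245.3), np.int32(4), np.int32(2), np.int32(6))]
sh4 top [(np.float64(327.1), np.float64(199.3), np.int32(13), np.int32(11), np.int32(109)), (np.float64(292.5), np.float64(197.0), np.int32(2), np.int32(3), np.int32(4)), (np.float64(334.5), np.float64(207.5), np.int32(2), np.int32(2), np.int32(4))]
```

```bash
python3 nudge.py '[[[0, -0.01, 0, 0, 0], [0, -0.02, 0, 0, 0], [0, -0.028, 0, 0, 0], [0, -0.035, 0, 0, 0], [0, -0.035, 0, 0, 0], [0, -0.035, 0, 0, 0], [0, -0.028, 0, 0, 0], [0, -0.02, 0, 0, 0], [0, -0.01, 0, 0, 0], [0, 0, 0, 0, 0]]]'
cat >> h.py <<'E'
def count(d,name,z0=.042):
    """white blobs on the dish floor"""
    a=d["pixels"].astype(int);q=np.array([proj(d,[.633+.088*np.cos(t),.013+.088*np.sin(t),z0]) for t in np.linspace(0,6.28,40)])
    reg=cv2.fillConvexPoly(np.zeros(a.shape[:2],np.uint8),cv2.convexHull(q.round().astype(np.int32)),1)
    m=((a[:,:,0]-a[:,:,2]<65)&(a.min(2)>105)).astype(np.uint8)*reg
    N,l,st,c=cv2.connectedComponentsWithStats(m)
    print(name,[(*c[i].round(1).tolist(),*st[i,2:].tolist(),ray(d,c[i],.05)[:2].round(3).tolist()) for i in range(1,N) if st[i,4]>2])
E
python3 - <<'E'
from h import *
from rig import env
d=env.get_image("side");t=env.get_image("top");pickle.dump((d,t),open("pics/ct.pkl","wb"))
count(d,"side");count(t,"top")
E
```

```text
time_s: 29.3
position: [0.5477, -0.212, 0.1569]
tool_rot: [[-0.999, -0.038, -0.0], [-0.038, 0.999, 0.0], [0.0, 0.0, -1.0]]
ft_force: [0.6, -0.5, -4.4]
grip_width: 0.0164
gripper_force: 120.4
side [(280.5, 240.7, 4, 2, 6, [0.663, -0.017]), (282.3, 245.4, 4, 2, 7, [0.656, 0.015])]
top [(330.0, 201.8, 5, 5, 19, [0.663, -0.031]), (318.0, 204.1, 5, 5, 20, [0.655, 0.002]), (287.2, 210.0, 8, 6, 21, [0.637, 0.086]), (290.6, 229.4, 4, 4, 15, [0.583, 0.076])]
```

Run:
```python
from h import *
t0=load("top1")["pixels"];d,t=load("ct");t=t["pixels"]
for x0,y0 in((281,205),(285,224),(313,199)):
    print((x0,y0));print(np.c_[t0[y0:y0+11,x0:x0+12,2],np.full((11,1),0),t[y0:y0+11,x0:x0+12,2]])
```

```text
(281, 205)
[[ 42  39  44  46  47  48  48  47  47  47  47  47   0  43  38  45  48  49
   49  49  49  47  47  47  47]
 [ 41  40  45  48  46  48  47  47  46  48  47  47   0  43  44  57  68  72
   67  54  48  48  47  47  48]
 [ 41  41  45  48  47  48  47  48  47  45  47  46   0  43  56  81 104 115
  103  73  51  47  46  47  47]
 [ 38  39  46  47  48  46  47  47  47  46  46  46   0  45  68 101 124 136
  123  88  58  49  48  48  48]
 [ 39  38  45  48  46  48  46  46  46  47  46  45   0  45  67 102 127 138
  129 101  74  72  73  64  53]
 [ 38  38  46  48  46  47  46  47  47  46  46  47   0  43  60  89 113 131
  128 111 105 116 119 101  71]
 [ 41  42  46  46  47  48  46  46  46  46  47  47   0  41  51  68  88 105
  104 101 115 135 141 123  84]
 [ 43  43  45  46  45  46  47  48  46  47  46  46   0  43  44  54  62  71
   74  83 107 126 130 117  81]
 [ 42  42  44  45  46  46  47  46  47  46  47  47   0  43  42  46  48  50
   54  65  79  90  94  87  66]
 [ 43  42  45  47  47  47  47  46  48  46  47  46   0  43  41  44  47  46
   48  51  56  58  59  57  50]
 [ 44  42  45  47  48  47  48  47  46  
[... 1700 characters left out ...]
51  72  98 111   0  47  54  79 117 141
  145 138 117  73  47  46  47]
 [ 46  48  47  45  45  46  46  48  56  81 105 111   0  47  55  87 124 147
  152 150 128  79  49  47  47]
 [ 47  46  46  47  46  46  44  48  64  89 107 112   0  46  52  78 115 140
  146 140 114  70  48  47  47]
 [ 45  46  46  46  48  46  46  52  75  98 110 112   0  46  50  60  87 111
  119 111  84  58  47  47  47]
 [ 46  46  46  45  47  47  46  58  83 106 111 112   0  46  46  50  59  73
   79  74  59  49  47  48  47]
 [ 47  46  44  46  47  46  51  68  93 108 112 112   0  45  45  44  48  50
   52  50  48  45  47  46  47]
 [ 47  47  45  46  45  47  52  76 103 111 112 113   0  45  46  45  46  47
   47  47  47  47  46  47  47]]
```

All five small weights are in the dish. I found five separate 14 mm spots: (285,208), (289,211), (291,229), (318,204) and (330,202). The sieve goes back now.

```bash
python3 nudge.py '[[[-0.004, -0.008, 0, 0, 0], [-0.008, -0.018, 0, 0, 0], [-0.009, -0.022, 0.005, 0, 0], [-0.008, -0.018, 0.012, 0, 0], [-0.004, -0.012, 0.018, 0, 0], [0, -0.004, 0.018, 0, 0], [0, 0, 0.012, 0, 0], [0, 0, 0.006, 0, 0], [0, 0, 0, 0, 0]]]'
python3 -c "
from h import *
go(.5833,-.294,.076)"
```

```text
time_s: 30.3
position: [0.584, -0.291, 0.0856]
tool_rot: [[-0.999, -0.04, -0.001], [-0.04, 0.999, 0.001], [0.001, 0.001, -1.0]]
ft_force: [-0.2, 0.2, -3.5]
grip_width: 0.0161
gripper_force: 120.5
30.3 [ 0.584  -0.291   0.0856] yang 92.28 w 0.0161 F [-0.2  0.2 -3.5] grip 120.46165466308594 shift [ 0.0008 -0.0029  0.0096] turn None
```

```bash
python3 nudge.py '[[[0, 0, 0.004, 0, 0], [0, 0, 0.003, 0, 0], [0, 0, 0.002, 0, 0], [0, 0, 0.001, 0, 0], [0, 0, 0, 0, 0]]]'
python3 nudge.py '[[[0, 0, 0.001, 0, 0], [0, 0, 0.0005, 0, 0], [0, 0, 0, 0, 0]]]'
```

```text
time_s: 30.8
position: [0.584, -0.2917, 0.076]
tool_rot: [[-0.999, -0.039, -0.0], [-0.039, 0.999, 0.0], [0.0, 0.0, -1.0]]
ft_force: [-0.4, 0.4, -4.1]
grip_width: 0.0164
gripper_force: 120.4
time_s: 31.1
position: [0.584, -0.2917, 0.0745]
tool_rot: [[-0.999, -0.039, -0.0], [-0.039, 0.999, 0.0], [0.0, 0.0, -1.0]]
ft_force: [-0.1, -0.5, -3.7]
grip_width: 0.0163
gripper_force: 120.3
```

```bash
python3 nudge.py '[[[0, 0, 0.0007, 0, 0], [0, 0, 0.0007, 0, 0], [0, 0, 0, 0, 0]]]'
python3 nudge.py '[[[0, 0, 0.0005, 0, 0], [0, 0, 0, 0, 0]]]'
```

```text
time_s: 31.4
position: [0.5841, -0.2918, 0.0734]
tool_rot: [[-0.999, -0.039, 0.001], [-0.039, 0.999, -0.0], [-0.001, -0.0, -1.0]]
ft_force: [-0.5, -0.4, -2.3]
grip_width: 0.0167
gripper_force: 120.9
time_s: 31.6
position: [0.5841, -0.2919, 0.0732]
tool_rot: [[-0.999, -0.039, 0.001], [-0.039, 0.999, -0.001], [-0.001, -0.001, -1.0]]
ft_force: [-1.6, -0.1, 2.7]
grip_width: 0.0169
gripper_force: 121.3
```

```bash
python3 nudge.py '[[[0, 0, 0, 0, 0.018], [0, 0, 0, 0, 0.02], [0, 0, 0, 0, 0.03], [0, 0, 0, 0, 0.045], [0, 0, 0, 0, 0.045], [0, 0, 0, 0, 0.045]]]' 20
python3 nudge.py '[[[0, 0, -0.01, 0, 0.045], [0, 0, -0.02, 0, 0.045], [0, 0, -0.03, 0, 0.045], [0, 0, -0.04, 0, 0.045], [0, 0, -0.04, 0, 0.045], [0, 0, -0.02, 0, 0.045], [0.04, 0, 0, 0, 0.045], [0.04, 0, 0, 0, 0.045], [0.04, 0, 0, 0, 0.045], [0.03, 0, 0, 0, 0.045]]]' 
python3 nudge.py '[[[0.02, 0, 0, 0, 0.045], [0.01, 0, 0, 0, 0.045], [0, 0, 0, 0, 0.045], [0, 0, 0, 0, 0.045]]]'
python3 - <<'E'
from h import *
from rig import env
d=env.get_image("side");t=env.get_image("top");count(d,"side");count(t,"top")
a=d["pixels"][180:270,250:350,::-1];b=t["pixels"][150:275,270:470,::-1]
im=np.zeros((560,800,3),np.uint8);im[:270,:300]=cv2.resize(a,(300,270),interpolation=cv2.INTER_CUBIC);im[:312,300:]=cv2.resize(b,(500,312),interpolation=cv2.INTER_CUBIC)
cv2.imwrite("pics/end.png",im[:312])
E
```

```text
time_s: 32.2
position: [0.584, -0.2918, 0.0726]
tool_rot: [[-0.999, -0.039, 0.0], [-0.039, 0.999, -0.0], [-0.0, -0.0, -1.0]]
ft_force: [0.2, -0.0, -0.2]
grip_width: 0.0449
gripper_force: 0.0
time_s: 33.2
position: [0.4321, -0.2973, 0.2336]
tool_rot: [[-0.999, -0.039, 0.0], [-0.039, 0.999, -0.001], [-0.0, -0.001, -1.0]]
ft_force: [0.3, -0.7, -0.3]
grip_width: 0.0451
gripper_force: 0.0
time_s: 33.6
position: [0.4048, -0.2989, 0.233]
tool_rot: [[-0.999, -0.039, 0.001], [-0.039, 0.999, -0.0], [-0.001, -0.001, -1.0]]
ft_force: [-0.8, -0.5, 0.1]
grip_width: 0.0447
gripper_force: 0.0
side [(280.5, 240.7, 4, 2, 6, [0.663, -0.017]), (282.3, 245.4, 4, 2, 7, [0.656, 0.015])]
top [(330.0, 201.8, 5, 5, 19, [0.663, -0.031]), (318.0, 204.1, 5, 5, 20, [0.655, 0.002]), (287.2, 210.0, 8, 6, 21, [0.637, 0.086]), (290.6, 229.4, 4, 4, 15, [0.583, 0.076])]
```

View pics/end.png

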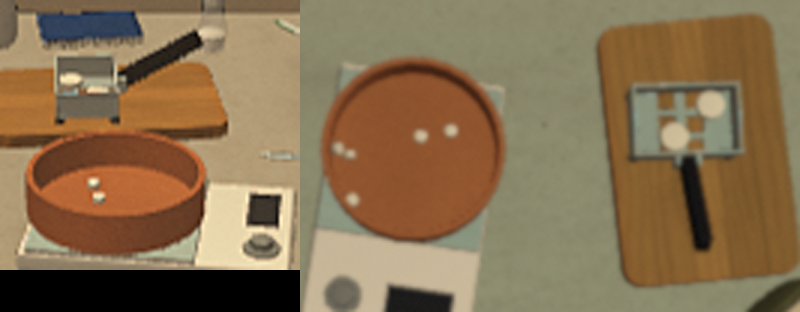

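The final view shows five small weights in the dish at (340,148), (350,154), (353,199), (420,135) and (451,130). The two large ones are in the sieve on the board at (711,105) and (675,136).

```bash
python3 -c "
from rig import env
print(env.close_job())"
```

```text
the job is handed in; nothing more can be done
None
```

I handed the job in at about 34 s of the 72 s; no verdict came back. The dish is on the scale with all five small weights in it, the tare key was pressed until it bottomed, and the sieve with both large weights is back on the board.

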